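Lay the upended filter carton down under the riser shelf

ROBOT

A 7-joint arm with a two-finger parallel gripper is mounted at the origin on a cart in front of the work surface, level with it; the furniture and walls round the work are solid. World frame = base frame: x ahead of the robot, y to its left, z up, the work surface at z = 0. Lengths are in m, angles in rad, forces in N, time in s.
With the tool pointing down it reaches from about 0.4 to 0.875 m from the base axis. Payload 6.5 kg.
Tool frame: the origin (TCP) lies midway between the tips of the shut fingers; the grasp point (between the pads) lies grip_depth behind it (grip_depth is the distance from the TCP to the grasp point, in m); z points along the fingers, y is the direction in which the jaws open and shut (so a half turn about z gives the same grasp; the last joint's range is limited). The gripper opens to 85 mm and grips with 20 to 120 N. Pads are 22 mm wide; open, the fingers measure 114 mm over their backs; the gripper's body (76 mm by 85 mm) begins 54 mm behind the grasp point. The pads swing forward as they close: fully open they stand 13 mm farther back than shut.
Start: joints at [1.141, 0.536, -0.004, 1.538, 0.003, 1.067, -0.071], TCP at [0.231, -0.607, 0.231] pointing down, gripper open.
Joint ranges: [-2.7, 2.7], [-0.37, 2.16], [-1.27, 1.26], [0.24, 2.4], [-1.31, 4.45], [0.19, 1.91], [-2.76, 2.76]. Speed limits (rad/s): [2.39, 2.39, 3.14, 3.14, 3.14, 3.14, 3.14].

INTERFACE

Orientations are given as a unit quaternion [w, x, y, z].
In Python, from bench import get_obs, grab_frame, camera_params, hand_in, recognise, grip_depth gives the robot as it stands.
- The arm moves only by the tool servo_tool, never from a script. Its argument "deltas" is a list of rows, each a list of 7 numbers: the turn, a rotation vector about the world's x, y, z in rad, then the shift along the world's x, y, z in cm, then the finger opening in cm, from 0 to 8.54. A call has 1 to 12 rows; each row is the pose to reach, as a shift and turn from the pose commanded when the call began; what a row does not reach only later rows make up. A row lasts 1/10 s, in which the tool goes at most 50 mm and 8.59 degrees, less where a joint would pass 70% of its speed; a pose out of reach is approached as far as the arm can. A call with a gripper value outside its range is refused whole. The fingers move at their own pace and stop on an object; "newtons" is the grip in N (left out, the last holds). Time passes only in rows, so rows that repeat a pose let the fingers close. It gives the time, the measured TCP pose, the force and the opening at its end, in the units of the state.
- get_obs(): the state, without advancing time (a new reading comes with each control period).
- grab_frame(name): name is "side" or "top"; returns (picture, depth): 384x512x3 uint8, red, green, blue; 384x512 float32, m along the optical axis (not along the pixel's ray), 0 where there is no reading.
- camera_params(name): a dict with "fovy" (degrees; the focal length in pixels is half the picture's height over the tangent of half this angle, whatever the lens; pixels are square), "cx", "cy" (the principal point, pixels), "rvec" (rotation vector, rad) and "tvec" (3), from world to camera coordinates, as OpenCV has them. Camera axes: x right, y down, z forward; pixel columns grow to the right and rows downward; lengths in m; the calibration is good to about 2 mm. A picture is of the moment at which its call begins. camera_params takes no time and is no camera call.
- hand_in(): hands the job in, once; it reports no verdict.
Trained networks look in the newest picture that a camera, given by its name, has taken for a name from the list of things; names that differ only in an ending like _2 or _b are one class to them, and where a whole thing is asked for, a point or a joint stands for the part that bears it (a point fixed in the world has none). Each returns a list of dicts, best first, with "score" (0 to 1); they miss things now and then, are a little off and sometimes report something else, mostly with a low value. They report only what shows in the picture. A call takes as long as a camera call. They do not tell look-alikes from the thing itself.
- recognise(camera, thing): "centre" ([row, column] in pixels, amid what is visible of it).
The state is a dict: "time": time; "q": joint angles; "joint_velocities": joint speeds; "effort": joint torques, N m; "eef_pos": TCP position; "tool_rot": TCP orientation; "force": force on the tool from outside, world axes, zero at the start; "torque": the same for the moment, N m; "opening": finger opening in m.
Only numpy, scipy, OpenCV 4.12 (cv2) and the standard library are available. Lean on these libraries where they do the work, as an engineer would, in place of code of your own. Each camera call takes 0.05 s, during which the arm holds its last target.

TASK

The carton of filter papers has been left standing on its end in front of the low riser shelf. Keeping it upright, push it along the bench into the bay until its foot meets the low stop strip, then tip it over the strip so that it comes to lie right way up, squarely under the shelf, with its near end resting on the strip. Do not push hard enough to crush the carton, and do not disturb the two vials and the dish beside it.

Things in the scene. Friction and masses are not known exactly. Their poses are not given: they have to be found in the camera images.
- carton: Brown carton, 91 x 69 x 51 mm, 0.2 to 0.42 kg. Starts standing on end: 91 mm high, 69 wide across the bay, 51 deep, its lid (a 91 x 69 face) towards the robot. Origin: centre of the bottom, opposite the lid. Own z points from bottom to lid: level, out of the bay at the start; up when it lies as wanted. Own x along the 91 mm: up at the start; into the bay when it lies as wanted.
- carton_center (a point): Centre of the carton's volume, 45 mm above the bench while it stands; axes as the carton's. Standing free, it slides when pushed below 30 mm height and topples when pushed above 60 mm (friction 0.5 to 0.7). Sliding takes 1 to 3 N, tipping it high at the stop under 2 N; more than 30 N crushes it.
- carton_foot (a point): Centre of the carton's 69 x 51 mm end face, on which it stands at the start.
- riser: Fixed low shelf, 280 mm wide; origin on the bench below the middle of its board's front edge; x points level into the bay, y left, z up. Bay 258 mm wide between side panels that start 13 mm behind the edge; 4 mm high, 12 mm wide rails inside them. A clamped steel strip, 7 mm high, 12 deep, crosses the bay on the bench; its near face is at x = 0 to 30 mm: not reported, to be felt.
- board_edge (a point): Middle of the lower front edge of the riser's grey board, 200 mm above the bench; axes as the riser's. The board is 125 mm deep and 16 thick; a timer, two vials and a tin stand on it, up to 60 mm above it. An upright gripper following the carton in runs into the board: lean the tool back towards the robot, about 40 degrees.
- vial_e: Loose capped glass vial, 32 mm in diameter, 66 mm high, left of the carton's way. Origin: centre of its underside.
- vial_f: Loose capped glass vial, 32 mm in diameter, 66 mm high, right of the carton's way. Origin: centre of its underside.
- petri_dish: Loose covered glass dish, 65 mm in diameter, 15 mm high, right of the riser's front. Origin: centre of its underside.
Mind the look-alikes: they are no part of the job. Of the things like the carton, leave any that is blue or turquoise; of the rest the smaller one is meant.

How it is judged:
By the outcome, as a careful person would: the job done as asked, in the order asked, and still so for the second after the job is handed in, with the robot touching nothing.
It also fails if it takes over 42 s, if anything falls off the work surface, if the arm or the gripper's body presses on something with over 40 N, if the wrist force passes 120 N, or if a joint passes its speed limit or range.

## Working session

There is one attempt and no reset: what is moved stays moved. The work goes in short steps, Python scripts to look and compute and a tool call to move; the robot and the scene stay as the last step left them, time stands still between calls to the robot, and variables do not carry over. Pictures are saved under pics/ and viewed, and the job is handed in when it is done.

Besides the shell and the picture viewer there is one more tool, called after "Call:" as name(argument=value, ...), one argument or row to a line, values as JSON. servo_tool: Moves the arm, as the interface text tells. Its arguments: {"type":"object","properties":{"deltas":{"type":"array","items":{"type":"array","items":{"type":"number"}}},"newtons":{"type":"number"}},"required":["deltas"]}

```bash
mkdir -p pics; ls
python3 - <<'E'
from bench import *
import cv2,numpy as np
o=get_obs();print(o)
print(grip_depth if not callable(grip_depth) else grip_depth())
for n in("side","top"):
    p,d=grab_frame(n);cv2.imwrite(f"pics/{n}0.png",p[:,:,::-1]);np.save(f"pics/{n}0.npy",d);print(camera_params(n))
    for t in("carton","riser","vial_e","petri_dish"):
        print(n,t,recognise(n,t))
E
```

```text
pics
{'time': 0.0, 'q': array([ 1.14076929,  0.53716   , -0.00443191,  1.53889878,  0.00260956,
        1.06730358, -0.07116479]), 'joint_velocities': array([-2.18164159e-04, -1.48406510e-03,  1.67849931e-03, -2.40099897e-04,
       -7.29291626e-05, -1.31916505e-03, -8.80573733e-04]), 'effort': array([ 4.53913153e-04, -5.83412647e+01,  1.04875468e+00, -2.59100747e+01,
        1.23106531e-02,  9.56311502e-03, -2.53665227e-06]), 'eef_pos': array([ 0.23104944, -0.60685631,  0.23040716]), 'tool_rot': array([-8.51908943e-04,  9.83489337e-01,  1.80963934e-01, -2.28479393e-04]), 'force': array([ 0.50747863,  0.00420753, -0.27721683]), 'torque': array([-0.00273613, -0.02401223,  0.04758581]), 'opening': 0.0854329879308495}
0.0187
{'fovy': 44.62450212908038, 'cx': 252.61518546699946, 'cy': 183.46824638454257, 'rvec': array([ 0.33338892, -2.5832073 ,  1.46000748]), 'tvec': array([0.440779  , 0.3133506 , 0.77824766])}
side carton [{'centre': [164.8, 227.2], 'score': 0.96}, {'centre': [240.8, 327.4], 'score': 0.76}, {'centre': [219.1, 241.9], 'score': 0.66}, {'centre': [266.0, 191.5], 'score': 0.58}]
side riser [{'centre': [142.5, 231.2], 'score': 0.64}]
side vial_e [{'centre': [216.9, 292.6], 'score': 0.82}, {'centre': [223.0, 190.6], 'score': 0.39}]
side petri_dish [{'centre': [219.0, 337.3], 'score': 0.58}]
{'fovy': 46.38754172548085, 'cx': 254.37844429881633, 'cy': 192.81346037649112, 'rvec': array([ 2.14232707, -2.17834497,  0.10596373]), 'tvec': array([-0.28032816,  0.54240095,  1.12447499])}
top carton [{'centre': [182.2, 241.9], 'score': 0.84}, {'centre': [165.4, 160.9], 'score': 0.79}, {'centre': [268.0, 225.6], 'score': 0.79}, {'centre': [138.8, 340.0], 'score': 0.64}]
top riser [{'centre': [148.5, 282.3], 'score': 0.94}]
top vial_e [{'centre': [148.8, 217.4], 'score': 0.6}, {'centre': [228.7, 268.0], 'score': 0.41}]
top petri_dish [{'centre': [265.9, 277.6], 'score': 0.89}]
```

View pics/side0.png

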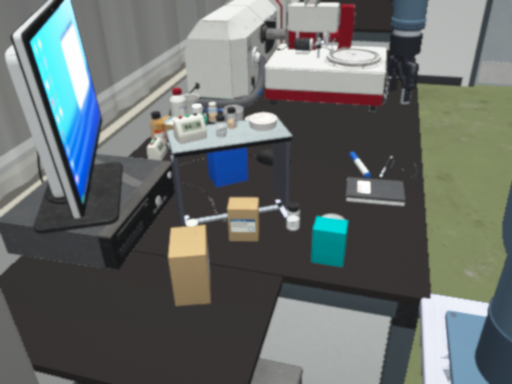

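View pics/top0.png

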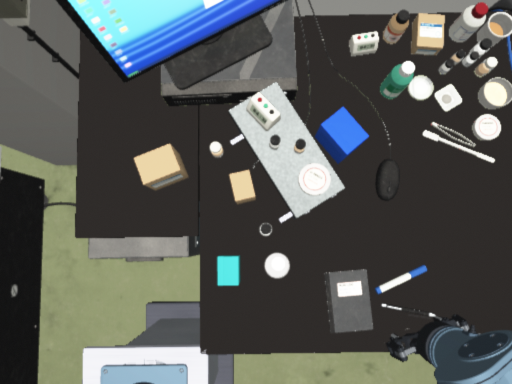

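The target is the small brown carton, at about (219,242) in the side view and (186,242) in the top view. It stands in front of the riser, with vials at side (217,293) and (225,190) and the dish at top (265,277). The larger brown box, the turquoise one and the blue one are look-alikes.

```bash
cat > h.py <<'E'
import numpy as np,cv2
from bench import *
def cam(n):
    c=camera_params(n);f=192/np.tan(np.radians(c['fovy'])/2)
    R=cv2.Rodrigues(np.array(c['rvec']))[0];return f,c['cx'],c['cy'],R,np.array(c['tvec'])
def cloud(n,d):
    f,cx,cy,R,t=cam(n);v,u=np.mgrid[0:384,0:512]
    P=np.stack([(u-cx)/f*d,(v-cy)/f*d,d],-1);return (P-t)@R   # world
def proj(n,X):
    f,cx,cy,R,t=cam(n);p=np.atleast_2d(X)@R.T+t
    return np.c_[cx+f*p[:,0]/p[:,2],cy+f*p[:,1]/p[:,2]]
def ray(n,u,v,z):
    f,cx,cy,R,t=cam(n);dr=R.T@np.array([(u-cx)/f,(v-cy)/f,1]);o=-R.T@t
    return o+dr*(z-o[2])/dr[2]
E
python3 - <<'E'
from h import *
np.set_printoptions(precision=4,suppress=True)
d=np.load('pics/top0.npy');W=cloud('top',d)
for nm,(r,c) in dict(carton=(186,242),vE=(149,216),vF=(229,266),dish=(265,277),teal=(270,228),board=(170,270),bench=(230,230),big=(160,155)).items():print(nm,W[r,c])
p=cv2.imread('pics/top0.png')
cv2.imwrite('pics/top0z.png',cv2.resize(p[80:300,130:370],None,fx=3.0,fy=2.7,interpolation=2)[:600,:800])
p=cv2.imread('pics/side0.png')
cv2.imwrite('pics/side0z.png',cv2.resize(p[100:300,140:380],None,fx=3.0,fy=3,interpolation=2))
for n in('top','side'):
    f,cx,cy,R,t=cam(n);print(n,-R.T@t,R[2])
# board top cluster
z=W[...,2];m=(z>.206)&(z<.226)&(d>0);m[:90]=0;m[230:]=0;m[:,:220]=0;m[:,350:]=0
q=W[m][:,:2].astype(np.float32);print(m.sum(),cv2.minAreaRect(q),cv2.boxPoints(cv2.minAreaRect(q)),np.median(z[m]))
m=(z>.08)&(z<.1)&(d>0);m[:160]=0;m[:,:222]=0;m[:,262:]=0;m[210:]=0
q=W[m][:,:2].astype(np.float32);print(m.sum(),cv2.minAreaRect(q),cv2.boxPoints(cv2.minAreaRect(q)),np.median(z[m]))
E
```

```text
carton [ 0.5482 -0.26    0.0892]
vE [ 0.6456 -0.1951  0.0678]
vF [ 0.4433 -0.3169  0.0681]
dish [ 0.3527 -0.344   0.0159]
teal [ 0.3466 -0.224   0.0909]
board [ 0.5663 -0.3258  0.2148]
bench [ 0.4442 -0.2235 -0.0043]
big [ 0.6104 -0.0543  0.1211]
top [ 0.4125 -0.3006  1.1733] [ 0.1086  0.0098 -0.994 ]
side [0.2721 0.6024 0.6792] [ 0.2427 -0.8236 -0.5126]
5400 ((0.6142411231994629, -0.3607828617095947), (0.28015995025634766, 0.12733495235443115), 30.821186065673828) [[ 0.4613 -0.3779]
 [ 0.5266 -0.4872]
 [ 0.7672 -0.3437]
 [ 0.7019 -0.2343]] 0.2146776085360368
579 ((0.5517133474349976, -0.2597108483314514), (0.06896419823169708, 0.05052877590060234), 12.311047554016113) [[ 0.5126 -0.2424]
 [ 0.5234 -0.2917]
 [ 0.5908 -0.277 ]
 [ 0.58   -0.2277]] 0.08902147267420778
```

```bash
sleep 1
```

```text
(no output)
```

View pics/top0z.png

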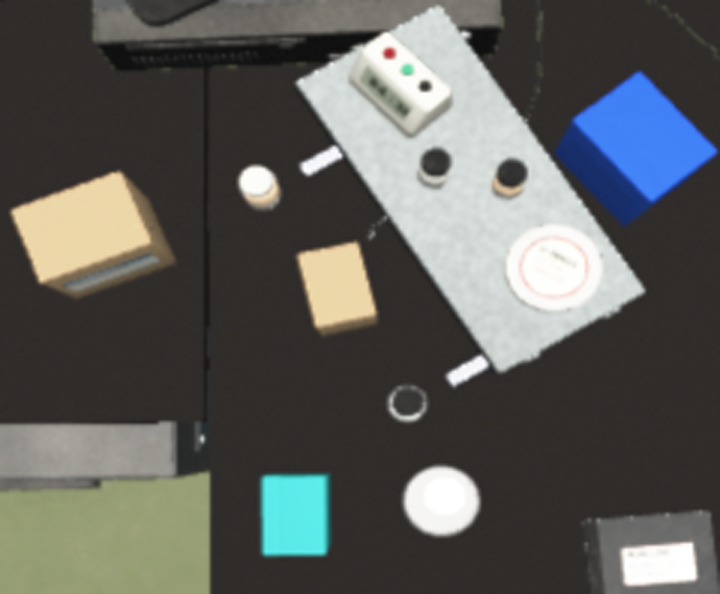

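View pics/side0z.png

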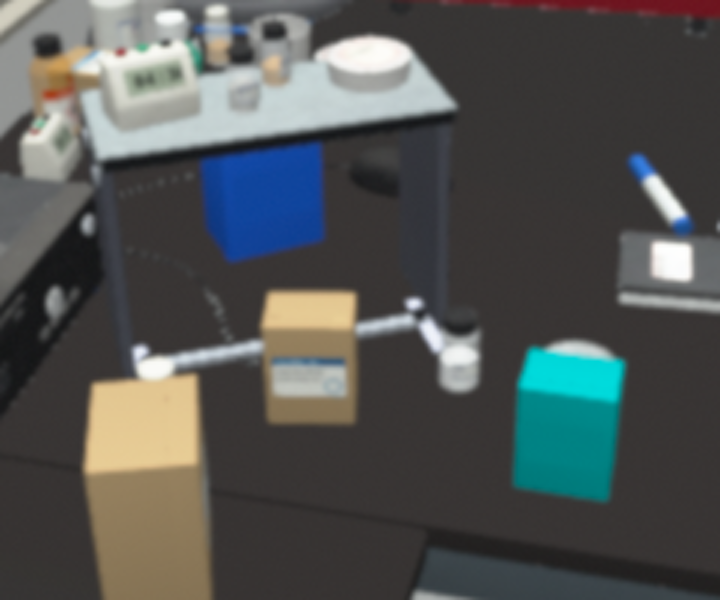

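```bash
cat >> h.py <<'E'
np.set_printoptions(precision=4,suppress=True)
M=np.array([0.5816,-0.3061]);a=np.radians(-59.2)
XR=np.array([np.cos(a),np.sin(a)]);YR=np.array([-np.sin(a),np.cos(a)])
def tor(p): p=np.asarray(p);q=p[...,:2]-M;return np.stack([q@XR,q@YR,p[...,2]],-1)
def tow(r): r=np.asarray(r,float);return np.r_[M+r[0]*XR+r[1]*YR,r[2]]
E
python3 - <<'E'
from h import *
f=cv2.imread('pics/side0.png')
print('vE',tor(ray('side',190.6,223,.033)),tor(ray('top',216,148,.066)));print('vF',tor(ray('side',292.6,217,.033)),tor(ray('top',266,229,.066)))
# brightness scan for strip: warp riser plane z=.007 from side and top view
for n in('side','top'):
    im=cv2.imread(f'pics/{n}0.png')
    xs=np.arange(-.15,.15,.0005);ys=np.arange(.16,-.16,-.0005)
    G=np.array([[tow([x,y,.007]) for y in ys] for x in xs[::-1]])
    uv=proj(n,G.reshape(-1,3)).reshape(len(xs),len(ys),2).astype(np.float32)
    w=cv2.remap(im,uv[...,0],uv[...,1],cv2.INTER_LINEAR)
    for k in range(0,600,100): cv2.putText(w,str(int(round((.15-k*.0005)*1000))),(0,k+10),0,.4,(0,255,255));
    cv2.imwrite(f'pics/w{n}.png',w)
E
```

```text
vE [-0.0222  0.1191  0.033 ] [-0.0612  0.1144  0.066 ]
vF [-0.0708 -0.1197  0.033 ] [-0.0615 -0.1243  0.066 ]
```

View pics/wside.png

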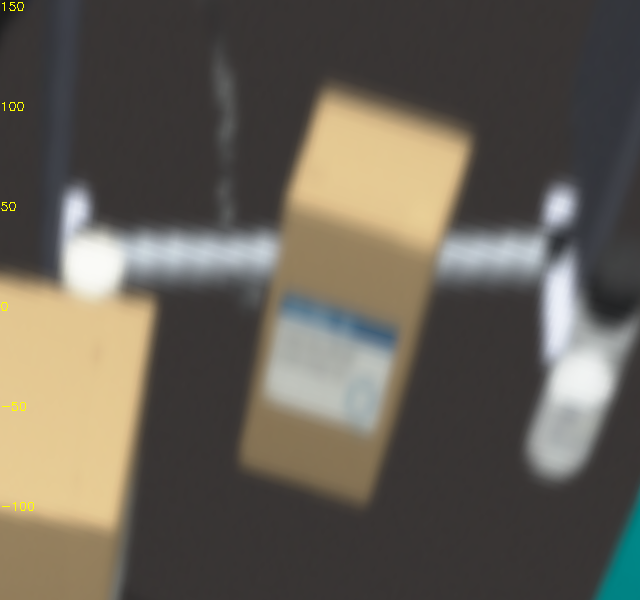

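View pics/wtop.png

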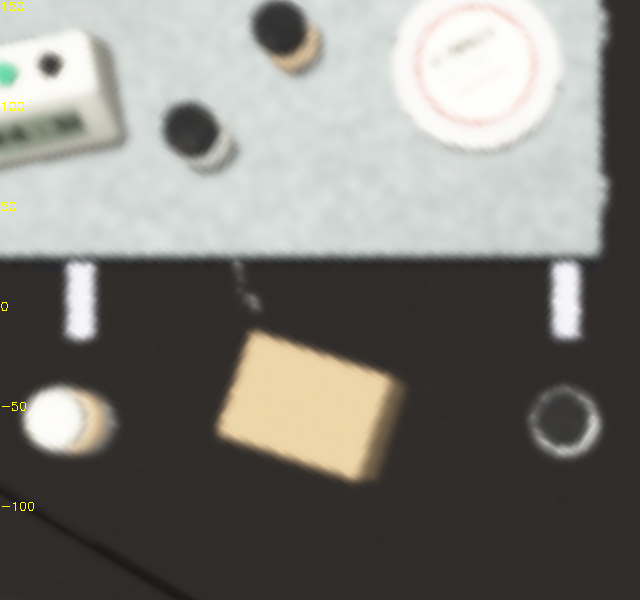

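Call:
servo_tool(
  deltas=[
    [0,0,0.14,0.5,4.2,1.5,5],
    [0,0,0.28,1.0,8.4,3,5],
    [0,0,0.43,1.6,12.6,4.5,5],
    [0,0,0.57,2.1,16.8,6,5],
    [0,0,0.72,2.6,21,7,5],
    [0,0,0.86,3.2,25,7,5],
    [0,0,1.0,6.4,27.5,7,5],
    [0,0,1.15,9.5,30,7,5],
    [0,0,1.3,12.7,32.5,7,5],
    [0,0,1.45,15.8,35,7,5],
    [0,0,1.6,19,37.5,7,5],
    [0,0,1.74,22.1,40,7,5],
  ],
)

```text
time: 1.7
eef_pos: [0.4535, -0.2064, 0.3016]
tool_rot: [0.0, 0.493, 0.87, -0.0]
force: [0.3, -0.6, 0.4]
opening: 0.05
```

```bash
cat >> h.py <<'E'
from scipy.spatial.transform import Rotation as Ro
def st():
    o=get_obs();w,x,y,z=o['tool_rot'];R=Ro.from_quat([x,y,z,w]).as_matrix()
    B=np.array([[*XR,0],[*YR,0],[0,0,1]])
    print('t',o['time'],'r',tor(o['eef_pos'])*1000,'w',o['eef_pos'],'F_r',B@o['force'],'op',o['opening']*1000)
    print(' toolz_r',B@R[:,2],'tooly_r',B@R[:,1],'q',o['q']);return o,R,B
def target(lean,ysign=1):
    # tool z leaned into bay; returns R
    z=np.r_[XR*np.sin(lean),-np.cos(lean)]; y=np.r_[YR,0]*ysign
    return np.stack([np.cross(y,z),y,z],1)
E
python3 - <<'E'
from h import *
o,R,B=st()
for l in(40,45,50):
  for s in(1,-1):print(l,s,Ro.from_matrix(target(np.radians(l),s)@R.T).as_rotvec())
print(tow([-.16,0,.15])-o['eef_pos'])
E
```

```text
t 1.7 r [-151.217   -59.0054  301.6149] w [ 0.4535 -0.2064  0.3016] F_r [ 0.6392 -0.006   0.3897] op 49.976581650689916
 toolz_r [ 0.0008  0.0003 -1.    ] tooly_r [-0.0012  1.      0.0003] q [ 0.7833  0.2416 -0.5237  1.8259  0.1345  1.1083  0.7508]
40 1 [-0.5989 -0.3571 -0.0013]
40 -1 [-0.5516  0.9231  2.9507]
45 1 [-0.6738 -0.4019 -0.0013]
45 -1 [-0.617   1.0328  2.9011]
50 1 [-0.7488 -0.4466 -0.0013]
50 -1 [-0.6813  1.1405  2.8458]
[ 0.0462  0.0378 -0.1516]
```

Call:
servo_tool(
  deltas=[
    [-0.07,-0.04,0,0.5,0.4,0,4],
    [-0.15,-0.09,0,1,0.8,-0.5,4],
    [-0.22,-0.13,0,1.5,1.2,-1,4],
    [-0.3,-0.18,0,2,1.6,-2,4],
    [-0.37,-0.22,0,2.5,2,-3,4],
    [-0.45,-0.27,0,3,2.4,-4,4],
    [-0.52,-0.31,0,3.5,2.8,-6,4],
    [-0.6,-0.36,0,4,3.2,-8,4],
    [-0.67,-0.4,0,4.6,3.8,-10,4],
    [-0.674,-0.402,0,4.6,3.8,-12,4],
    [-0.674,-0.402,0,4.6,3.8,-12,4],
  ],
)

```text
time: 2.8
eef_pos: [0.4967, -0.1676, 0.1774]
tool_rot: [0.33, 0.456, 0.805, -0.189]
force: [0.0, -0.0, -0.5]
opening: 0.04
```

Run:
```python
from h import *
o,R,B=st()
print(Ro.from_matrix(target(np.radians(45))@R.T).as_rotvec())
for n in("side","top"):
    p,d=grab_frame(n);cv2.imwrite(f"pics/{n}1.png",p[:,:,::-1])
    t=np.r_[o['eef_pos']];print(n,proj(n,t))
```

```text
t 2.8 r [-162.4316   -2.0599  177.434 ] w [ 0.4967 -0.1676  0.1774] F_r [ 0.0298 -0.0137 -0.5179] op 40.02806222174565
 toolz_r [ 0.7033 -0.0011 -0.7109] tooly_r [-0.0007  1.     -0.0022] q [ 0.19    0.4094 -0.4629  2.3036  1.4723  0.9142 -0.9206]
[-0.0034 -0.0047 -0.0007]
side [[253.9946 193.1375]]
top [[199.3924 204.7376]]
```

View pics/side1.png

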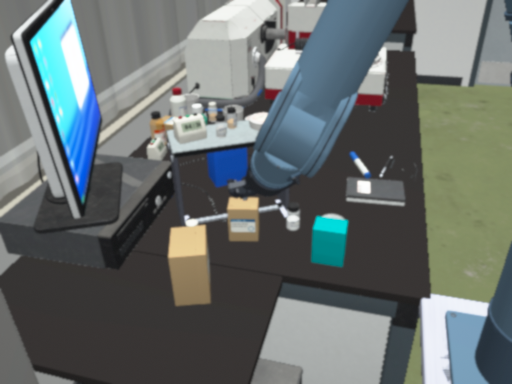

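View pics/top1.png

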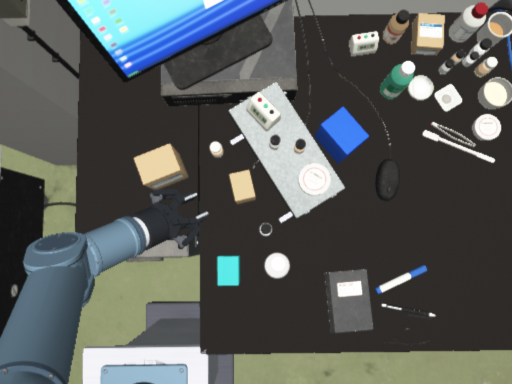

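Call:
servo_tool(
  deltas=[
    [0,0,0,0,0,-3,4],
    [0,0,0,0,0,-6,4],
    [0,0,0,0,0,-9,4],
    [0,0,0,0,0,-12,4],
    [0,0,0,0,0,-14,4],
    [0,0,0,0,0,-15.5,4],
    [0,0,0,0,0,-16.5,4],
    [0,0,0,0,0,-16.7,4],
    [0,0,0,0,0,-16.7,4],
  ],
)

```text
time: 3.8
eef_pos: [0.499, -0.1701, 0.0154]
tool_rot: [0.334, 0.459, 0.802, -0.188]
force: [-1.0, 0.6, 0.7]
opening: 0.0398
```

Run:
```python
from h import *
o,R,B=st()
for n in("side","top"):
    p,d=grab_frame(n);cv2.imwrite(f"pics/{n}2.png",cv2.resize(p[80:300,100:340,::-1],None,fx=2.7,fy=2.7,interpolation=2))
```

```text
t 3.8 r [-159.1296   -1.3578   15.3645] w [ 0.499  -0.1701  0.0154] F_r [-1.002  -0.5938  0.6752] op 39.83422857028129
 toolz_r [ 0.7075 -0.0001 -0.7067] tooly_r [0.0044 1.     0.0042] q [ 0.1328  0.8385 -0.3863  2.2903  1.8692  1.036  -1.3933]
```

View pics/side2.png

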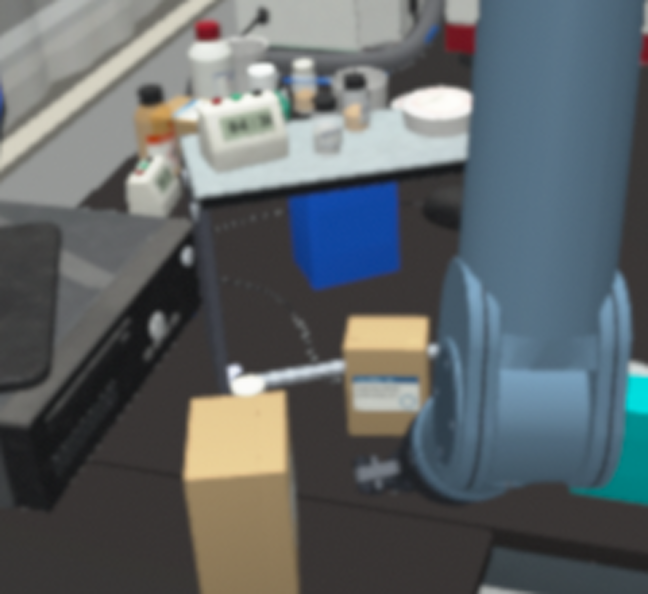

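View pics/top2.png

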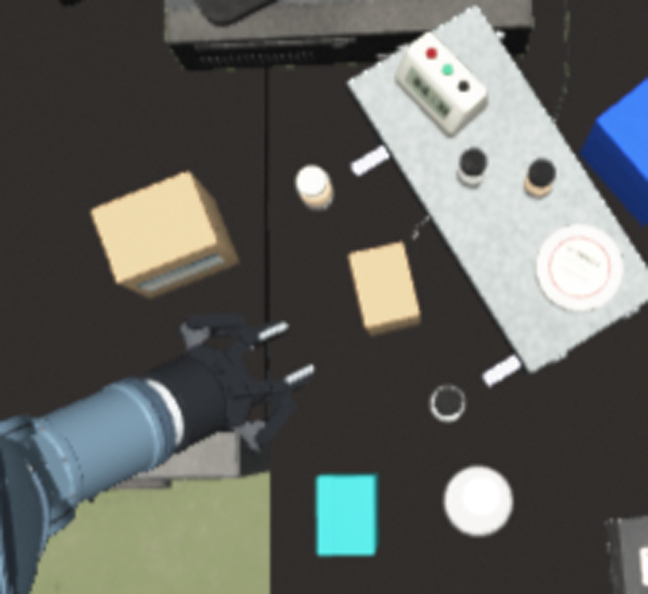

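Run:
```python
from h import *
o,R,B=st();print(o['joint_velocities'])
```

```text
t 3.9 r [-159.4099   -1.2003   15.4652] w [ 0.4989 -0.1698  0.0155] F_r [ 0.4587  0.1221 -0.0159] op 40.259095860501084
 toolz_r [ 0.7075  0.0006 -0.7067] tooly_r [0.0037 1.     0.0046] q [ 0.1323  0.8382 -0.3865  2.2908  1.8696  1.036  -1.3939]
[-0.0046  0.0022 -0.001   0.0041  0.0049 -0.0001 -0.0067]
```

Call:
servo_tool(
  deltas=[
    [0,0,0,0.9,-1.5,-0.5,4],
    [0,0,0,1.8,-3.0,-0.5,4],
    [0,0,0,2.56,-4.29,-0.5,4],
    [0,0,0,2.82,-4.72,-0.5,4],
    [0,0,0,3.07,-5.15,-0.5,4],
    [0,0,0,3.33,-5.58,-0.5,4],
    [0,0,0,3.58,-6.01,-0.5,4],
    [0,0,0,3.84,-6.44,-0.5,4],
    [0,0,0,4.1,-6.87,-0.5,4],
    [0,0,0,4.35,-7.3,-0.5,4],
    [0,0,0,4.61,-7.73,-0.5,4],
    [0,0,0,4.61,-7.73,-0.5,4],
  ],
)

```text
time: 5.1
eef_pos: [0.5449, -0.2477, 0.0096]
tool_rot: [0.333, 0.458, 0.802, -0.188]
force: [-0.0, 0.3, 0.2]
opening: 0.04
```

```bash
cat >> h.py <<'E'
def look(k,crop=True):
    o,R,B=st()
    p,d=grab_frame('top');W=cloud('top',d);cv2.imwrite(f'pics/top{k}.png',cv2.resize(p[100:260,160:360,::-1],None,fx=3.5,fy=3.5,interpolation=2))
    p2,d2=grab_frame('side');cv2.imwrite(f'pics/side{k}.png',cv2.resize(p2[120:270,140:360,::-1],None,fx=3.5,fy=3.5,interpolation=2))
    r=tor(W);z=W[...,2]
    hsv=cv2.cvtColor(p,cv2.COLOR_RGB2HSV);br=(hsv[...,0]>8)&(hsv[...,0]<30)&(hsv[...,1]>60)&(hsv[...,2]>120)
    m=br&(z>.075)&(z<.105)&(d>0)&(abs(r[...,0])<.15)&(abs(r[...,1])<.09)
    q=r[m][:,:2].astype(np.float32)
    if len(q)>20: print('top face',m.sum(),cv2.minAreaRect(q*1000),'zmed',np.median(z[m]))
    return o,p,d,p2,d2
E
python3 - <<'E'
from h import *
look(3)
E
```

```text
t 5.1 r [-68.9522  -1.5762   9.554 ] w [ 0.5449 -0.2477  0.0096] F_r [-0.2701  0.1572  0.1507] op 39.96182739433227
 toolz_r [ 0.7075 -0.0001 -0.7067] tooly_r [0.0039 1.     0.0038] q [ 0.2546  0.8478 -0.2998  2.1834  1.9797  0.9193 -1.2796]
top face 582 ((-35.87607192993164, 6.720781326293945), (68.76899719238281, 50.34166717529297), 88.89112854003906) zmed 0.08895027201118741
```

View pics/top3.png

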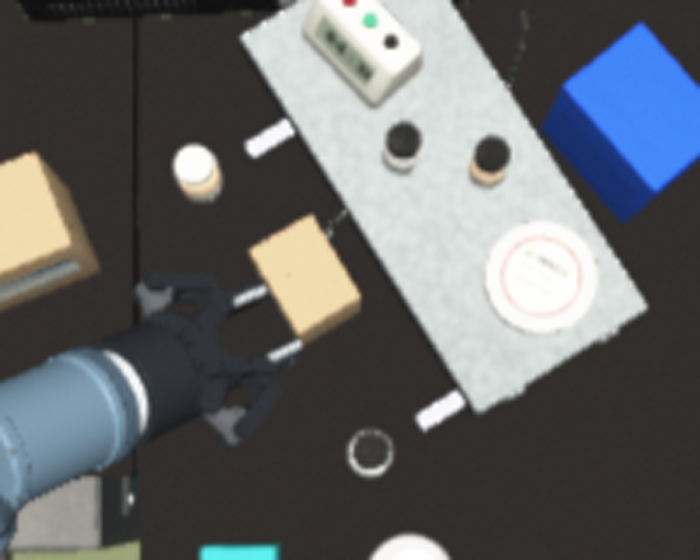

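View pics/side3.png

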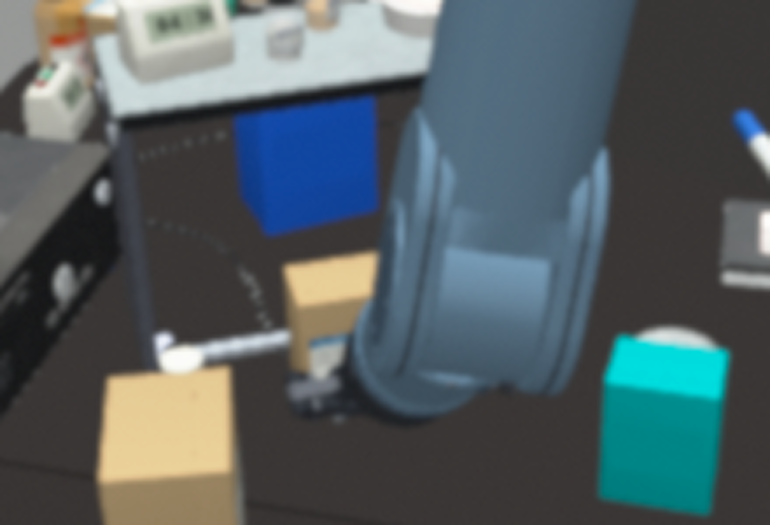

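Call:
servo_tool(
  deltas=[
    [0,0,0,0.05,-0.22,0,4],
    [0,0,0,0.11,-0.45,0,4],
    [0,0,0,0.16,-0.67,0,4],
    [0,0,0,0.21,-0.9,0,4],
    [0,0,0,0.26,-1.12,0,4],
    [0,0,0,0.31,-1.35,0,4],
    [0,0,0,0.37,-1.57,0,4],
    [0,0,0,0.42,-1.8,0,4],
    [0,0,0,0.47,-2.02,0,4],
    [0,0,0,0.52,-2.25,0,4],
    [0,0,0,0.52,-2.25,0,4],
  ],
)

```text
time: 6.3
eef_pos: [0.5495, -0.27, 0.0094]
tool_rot: [0.333, 0.458, 0.802, -0.188]
force: [0.2, 1.0, -0.7]
opening: 0.0401
```

Run:
```python
from h import *
look(4)
```

```text
t 6.3 r [-47.4634  -9.1199   9.4182] w [ 0.5495 -0.27    0.0094] F_r [-0.7419  0.6228 -0.6796] op 40.05983282262471
 toolz_r [ 0.7072 -0.0007 -0.7071] tooly_r [0.0041 1.     0.0031] q [ 0.2886  0.8473 -0.2802  2.1666  2.0118  0.89   -1.2612]
top face 584 ((-15.084952354431152, 0.0366973876953125), (68.8759994506836, 50.67353057861328), 89.95406341552734) zmed 0.08920108659345806
```

View pics/top4.png

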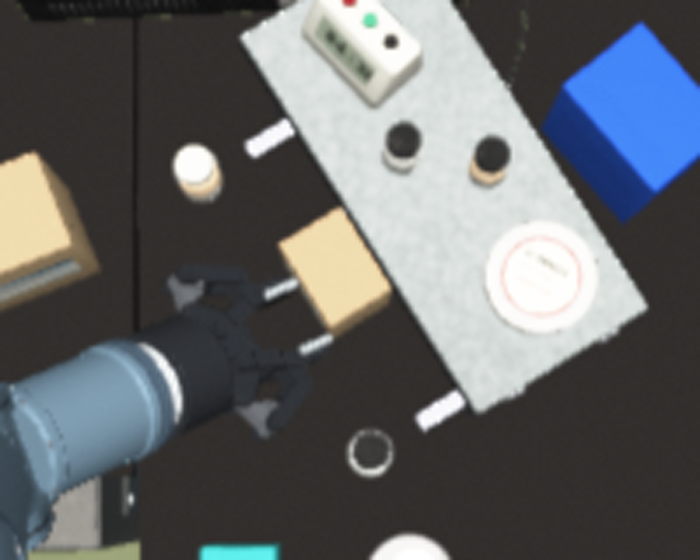

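Call:
servo_tool(
  deltas=[
    [0,0,0,0.05,-0.09,0,4],
    [0,0,0,0.1,-0.17,0,4],
    [0,0,0,0.15,-0.26,0,4],
    [0,0,0,0.2,-0.34,0,4],
    [0,0,0,0.26,-0.43,0,4],
    [0,0,0,0.31,-0.52,0,4],
  ],
)

```text
time: 7.0
eef_pos: [0.5528, -0.2743, 0.0092]
tool_rot: [0.333, 0.458, 0.802, -0.188]
force: [-1.7, 2.5, 2.4]
opening: 0.0401
```

Call:
servo_tool(
  deltas=[
    [0,0,0,0.05,-0.09,0,4],
    [0,0,0,0.1,-0.17,0,4],
  ],
)

```text
time: 7.2
eef_pos: [0.5538, -0.2762, 0.0093]
tool_rot: [0.333, 0.458, 0.802, -0.188]
force: [-1.8, 2.7, 1.5]
opening: 0.0401
```

Call:
servo_tool(
  deltas=[
    [0,0,0,0.05,-0.09,0,4],
    [0,0,0,0.1,-0.17,0,4],
  ],
)

```text
time: 7.4
eef_pos: [0.5548, -0.2779, 0.0093]
tool_rot: [0.333, 0.458, 0.802, -0.188]
force: [-1.1, 2.6, 2.0]
opening: 0.0402
```

Call:
servo_tool(
  deltas=[
    [0,0,0,0.05,-0.09,0,4],
    [0,0,0,0.1,-0.17,0,4],
  ],
)

```text
time: 7.6
eef_pos: [0.5557, -0.2796, 0.0093]
tool_rot: [0.333, 0.458, 0.802, -0.188]
force: [-0.9, 2.2, 1.6]
opening: 0.0399
```

Call:
servo_tool(
  deltas=[
    [0,0,0,0.05,-0.09,0,4],
    [0,0,0,0.1,-0.17,0,4],
  ],
)

```text
time: 7.8
eef_pos: [0.5564, -0.2809, 0.0091]
tool_rot: [0.333, 0.458, 0.803, -0.188]
force: [-5.0, 7.1, 7.8]
opening: 0.0399
```

Run:
```python
from h import *
look(5)
```

```text
t 7.8 r [-34.5314  -8.7489   9.1332] w [ 0.5564 -0.2809  0.0091] F_r [-8.7234 -0.6706  7.7673] op 39.902907078973186
 toolz_r [ 0.7062  0.0002 -0.7081] tooly_r [0.0029 1.     0.0032] q [ 0.3035  0.8489 -0.2699  2.1468  2.0207  0.8696 -1.2417]
top face 447 ((-8.316753387451172, 0.16955184936523438), (38.75913619995117, 68.61717224121094), 0.26161783933639526) zmed 0.08912595578008409
```

Call:
servo_tool(
  deltas=[
    [0,0,0,-0.4,0.65,0,4],
    [0,0,0,-0.77,1.29,0.3,4],
    [0,0,0,-0.4,1.5,1.5,4],
    [0,0,0,-0.02,1.74,3,4],
    [0,0,0,-0.02,1.74,4.5,4],
    [0,0,0,-0.02,1.74,5.7,4],
    [0,0,0,-0.02,1.74,6.1,4],
    [0,0,0,0.2,1.36,6.1,4],
    [0,0,0,0.4,1.0,6.1,4],
    [0,0,0,0.5,0.83,6.1,4],
    [0,0,0,0.5,0.83,6.1,4],
  ],
)

```text
time: 9.0
eef_pos: [0.5614, -0.2735, 0.0697]
tool_rot: [0.333, 0.458, 0.802, -0.188]
force: [-0.7, 1.1, 0.0]
opening: 0.0401
```

Run:
```python
from h import *
look(6)
```

```text
t 9.0 r [-38.3317  -0.67    69.7355] w [ 0.5614 -0.2735  0.0697] F_r [-1.3209 -0.0602  0.0438] op 40.12101793107957
 toolz_r [ 0.7065 -0.0009 -0.7078] tooly_r [0.004  1.     0.0027] q [ 0.2879  0.7096 -0.2781  2.1604  1.8746  0.8174 -1.1002]
top face 450 ((-8.411628723144531, -0.1159210205078125), (38.5597038269043, 68.57605743408203), 0.22684109210968018) zmed 0.08898886515673687
```

View pics/side6.png

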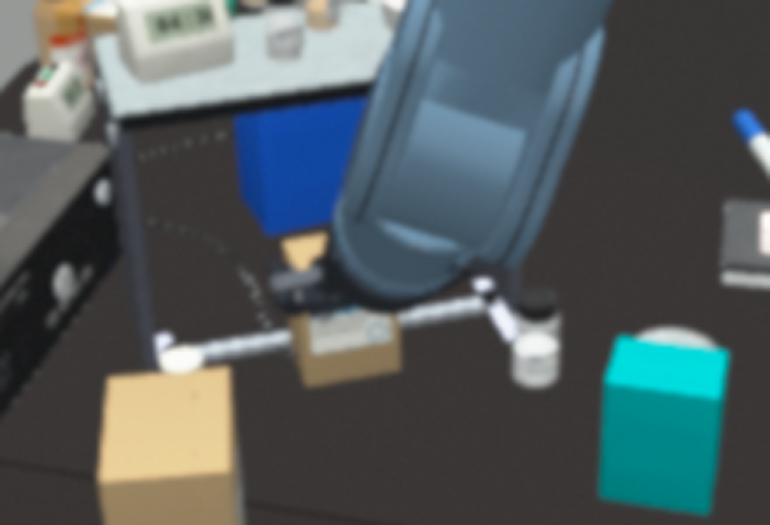

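View pics/top6.png

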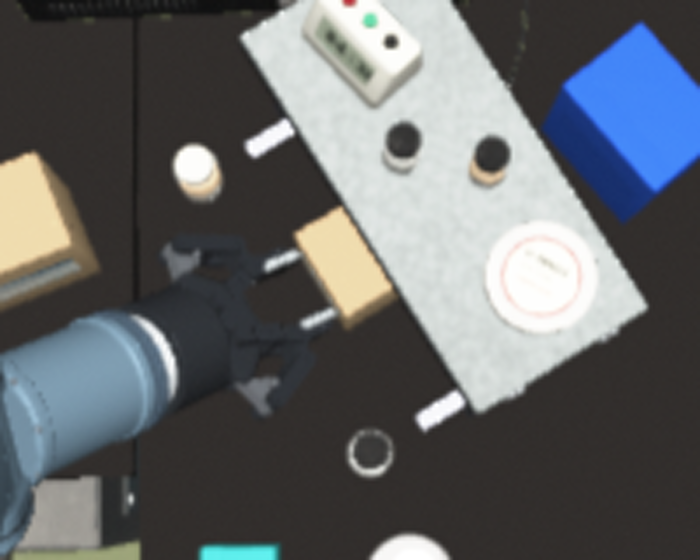

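Call:
servo_tool(
  deltas=[
    [0,0,0,0.15,-0.26,0.05,4],
    [0,0,0,0.31,-0.52,0.2,4],
    [0,0,0,0.46,-0.77,0.4,4],
    [0,0,0,0.61,-1.03,0.55,4],
    [0,0,0,0.77,-1.29,0.7,4],
    [0,0,0,0.92,-1.55,0.85,4],
    [0,0,0,1.08,-1.8,1.0,4],
    [0,0,0,1.23,-2.06,1.1,4],
    [0,0,0,1.38,-2.32,1.2,4],
    [0,0,0,1.54,-2.58,1.3,4],
  ],
)

```text
time: 10.1
eef_pos: [0.5772, -0.299, 0.0834]
tool_rot: [0.333, 0.458, 0.802, -0.188]
force: [-0.5, -0.0, 0.1]
opening: 0.0399
```

Run:
```python
from h import *
look(7)
```

```text
t 10.1 r [-8.3436 -0.1126 83.3956] w [ 0.5772 -0.299   0.0834] F_r [-0.2355 -0.4026  0.1429] op 39.884561823993806
 toolz_r [ 0.7067  0.0002 -0.7075] tooly_r [0.0032 1.     0.0034] q [ 0.3193  0.6907 -0.2554  2.1159  1.8585  0.7671 -1.0227]
top face 185 ((1.8881134986877441, -0.03836822509765625), (68.94883728027344, 16.253620147705078), 89.10071563720703) zmed 0.09670916313298857
```

View pics/side7.png

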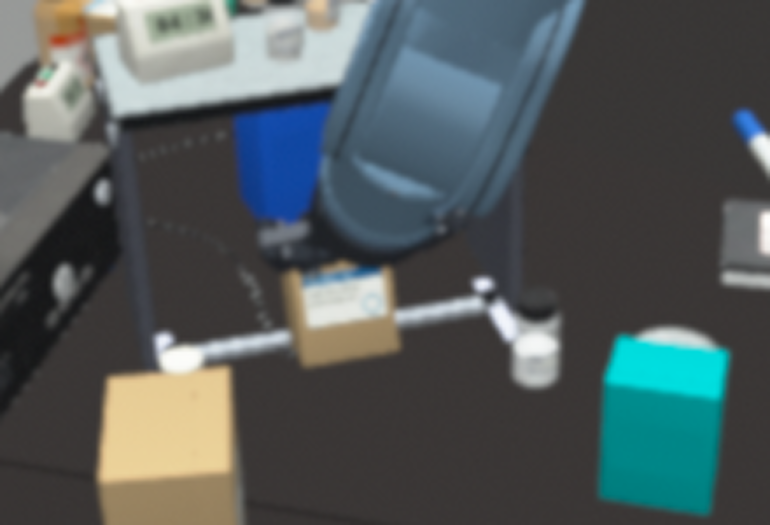

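View pics/top7.png

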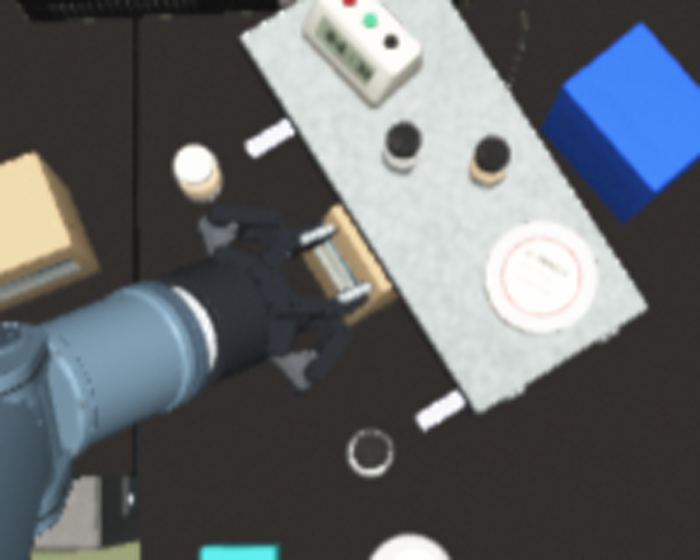

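Call:
servo_tool(
  deltas=[
    [0,0,0,0.15,-0.26,0.1,4],
    [0,0,0,0.31,-0.52,0.15,4],
    [0,0,0,0.46,-0.77,0.2,4],
    [0,0,0,0.61,-1.03,0.3,4],
    [0,0,0,0.72,-1.2,0.3,4],
    [0,0,0,0.82,-1.38,0.3,4],
    [0,0,0,0.92,-1.55,0.3,4],
    [0,0,0,1.02,-1.72,0.3,4],
    [0,0,0,1.13,-1.89,0.3,4],
  ],
)

```text
time: 11.1
eef_pos: [0.5884, -0.3178, 0.0862]
tool_rot: [0.333, 0.458, 0.802, -0.188]
force: [0.3, -1.0, 1.6]
opening: 0.0398
```

Run:
```python
from h import *
look(8)
```

```text
t 11.1 r [13.507  -0.1046 86.2368] w [ 0.5884 -0.3178  0.0862] F_r [ 0.9934 -0.2292  1.5678] op 39.82795437253408
 toolz_r [ 0.7066  0.0001 -0.7076] tooly_r [0.0031 1.     0.0033] q [ 0.3405  0.695  -0.2392  2.0801  1.8574  0.7369 -0.982 ]
```

View pics/side8.png

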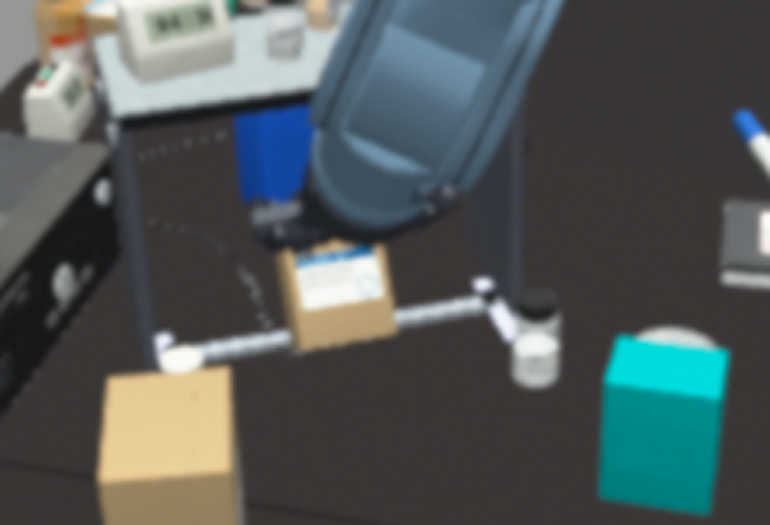

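View pics/top8.png

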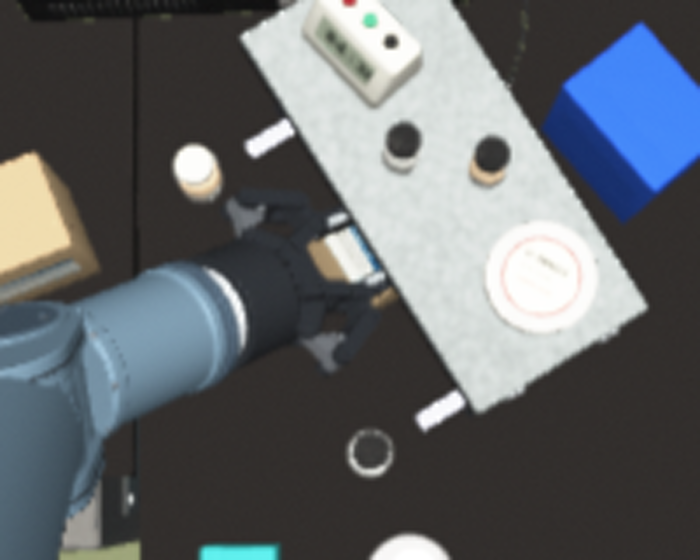

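Call:
servo_tool(
  deltas=[
    [0,0,0,0.1,-0.17,0,4],
    [0,0,0,0.2,-0.34,0,4],
    [0,0,0,0.31,-0.52,0,4],
    [0,0,0,0.41,-0.69,0,4],
    [0,0,0,0.51,-0.86,0,4],
    [0,0,0,0.51,-0.86,0,4],
    [0,0,0,0.51,-0.86,0,4],
  ],
)

```text
time: 11.9
eef_pos: [0.5934, -0.3263, 0.0862]
tool_rot: [0.333, 0.458, 0.802, -0.188]
force: [-0.9, 0.0, -0.3]
opening: 0.0398
```

Run:
```python
from h import *
look(9)
```

```text
t 11.9 r [23.4032 -0.1887 86.2392] w [ 0.5934 -0.3263  0.0862] F_r [-0.4863 -0.7649 -0.2523] op 39.83922286728894
 toolz_r [ 0.7066  0.0001 -0.7076] tooly_r [0.0032 1.     0.0033] q [ 0.3498  0.7001 -0.2321  2.0633  1.8589  0.7246 -0.9669]
```

View pics/side9.png

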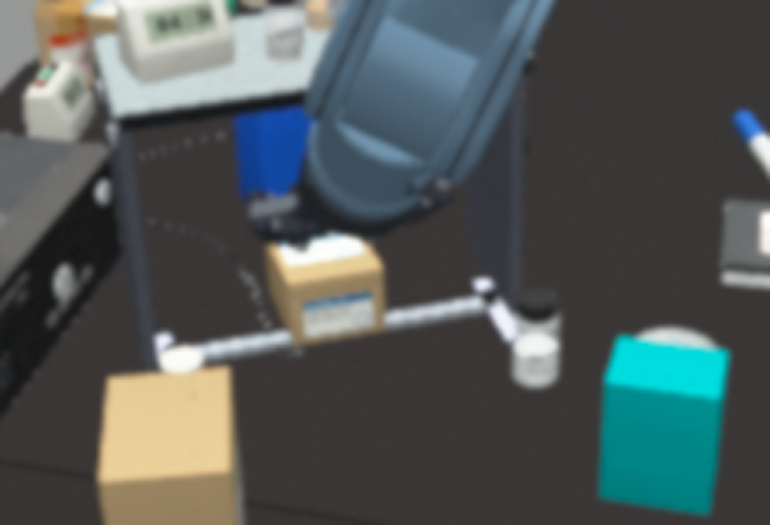

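Call:
servo_tool(
  deltas=[
    [0,0,0,-1,1.7,0.3,4],
    [0,0,0,-2,3.4,0.6,4],
    [0,0,0,-3.1,5.2,1,4],
    [0,0,0,-4.6,7.7,2,4],
    [0,0,0,-6.1,10.3,3,4],
    [0,0,0,-7.7,12.9,4,4],
    [0,0,0,-9.2,15.4,6,4],
    [0,0,0,-10.2,17.2,9,4],
    [0,0,0,-10.2,17.2,10,4],
  ],
)

```text
time: 12.9
eef_pos: [0.4919, -0.1512, 0.1883]
tool_rot: [0.334, 0.457, 0.803, -0.186]
force: [1.5, -0.8, -0.3]
opening: 0.0398
```

Run:
```python
from h import *
o,p,d,p2,d2=look(10)
W=tor(cloud('side',d2));hsv=cv2.cvtColor(p2,cv2.COLOR_RGB2HSV)
m=(d2>0)&(abs(W[...,1])<.06)&(W[...,0]>-.02)&(W[...,0]<.15)&(W[...,2]>.012)&(W[...,2]<.09)
q=W[m];print(m.sum(),q.min(0),q.max(0))
t=q[q[:,2]>.045];
A=np.c_[t[:,:2],np.ones(len(t))];print('top plane',np.linalg.lstsq(A,t[:,2],rcond=None)[0],t[:,2].min(),t[:,2].max())
print(cv2.minAreaRect((t[:,:2]*1000).astype(np.float32)))
f=q[(q[:,2]<.045)&(q[:,0]<.03)];print('near face fit x=a*y+b*z+c',np.linalg.lstsq(np.c_[f[:,1:],np.ones(len(f))],f[:,0],rcond=None)[0],len(f),f[:,1].min(),f[:,1].max())
for n in('side','top'):
  for t in('vial_e','petri_dish','carton'):print(n,t,recognise(n,t))
```

```text
t 12.9 r [-178.9607    2.227   188.2707] w [ 0.4919 -0.1512  0.1883] F_r [ 1.4883  0.872  -0.3116] op 39.77558345655297
 toolz_r [ 0.7069  0.0052 -0.7073] tooly_r [-0.0018  1.      0.0056] q [ 0.1221  0.374  -0.4358  2.3127  1.4212  0.9162 -0.9173]
700 [-0.0076 -0.0335  0.0121] [0.1023 0.0357 0.0607]
top plane [-0.0366  0.0594  0.0538] 0.04515015100774782 0.060672131365955034
((53.15121078491211, 1.7235183715820312), (67.75198364257812, 93.47566986083984), 89.83827209472656)
near face fit x=a*y+b*z+c [0.0354 0.096  0.0056] 323 -0.03354190898236064 0.0352530636412067
side vial_e [{'centre': [214.4, 291.2], 'score': 0.78}, {'centre': [221.3, 189.8], 'score': 0.51}]
side petri_dish [{'centre': [218.8, 332.5], 'score': 0.54}]
side carton [{'centre': [239.8, 329.7], 'score': 0.89}, {'centre': [267.0, 186.8], 'score': 0.86}, {'centre': [164.3, 226.7], 'score': 0.8}, {'centre': [203.6, 228.3], 'score': 0.59}]
top vial_e [{'centre': [150.4, 217.2], 'score': 0.68}, {'centre': [229.6, 267.3], 'score': 0.68}]
top petri_dish []
top carton [{'centre': [268.9, 226.2], 'score': 0.86}, {'centre': [164.9, 158.7], 'score': 0.81}, {'centre': [135.0, 338.7], 'score': 0.81}, {'centre': [166.5, 264.0], 'score': 0.42}]
```

View pics/side10.png

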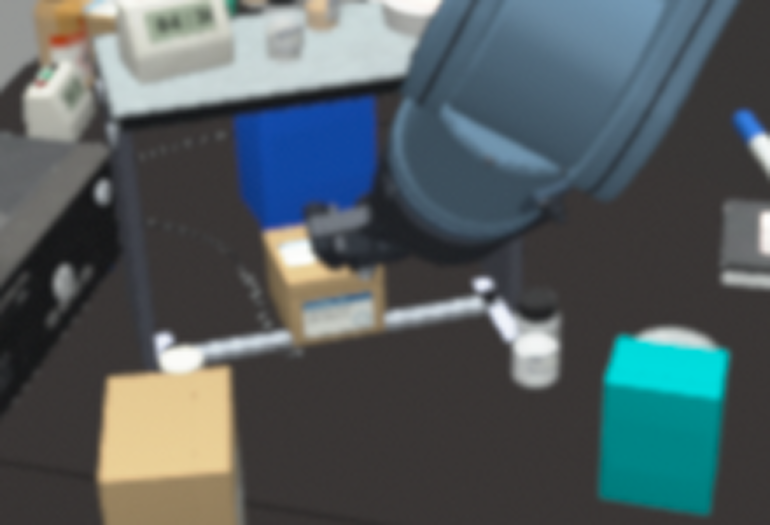

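View pics/top10.png

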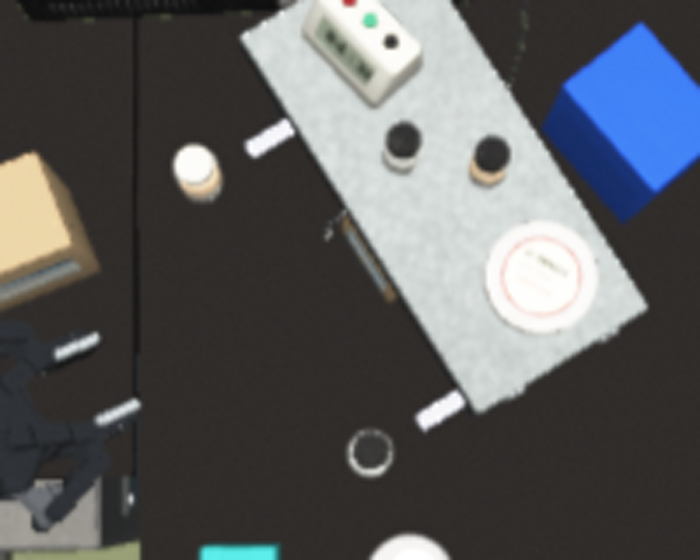

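Call:
servo_tool(
  deltas=[
    [0,0,0,0,0,4,4],
    [0,0,0,0,0,8,4],
    [0,0,0,0,-1,12,4],
    [0,0,0,0,-2,16,4],
    [0,0,0,-2,-4,19,4],
    [0,0,0,-4,-7,21,4],
    [0,0,0,-6,-10,22,4],
    [0,0,0,-8,-13,22,4],
    [0,0,0,-10,-17,22,4],
    [0,0,0,-10,-17,22,4],
  ],
)

```text
time: 14.3
eef_pos: [0.3866, -0.3291, 0.4053]
tool_rot: [0.331, 0.462, 0.8, -0.19]
force: [0.4, -0.2, -0.6]
opening: 0.0402
```

Run:
```python
from h import *
o,p,d,p2,d2=look(11)
np.save('pics/d11.npy',d2);cv2.imwrite('pics/s11.png',p2[:,:,::-1])
W=tor(cloud('side',d2))
b=W[(d2>0)&(abs(W[...,1])<.11)&(W[...,0]>-.1)&(W[...,0]<.0)&(W[...,2]<.01)];print('bench z',np.median(b[:,2]))
m=(d2>0)&(abs(W[...,1])<.06)&(W[...,0]>-.02)&(W[...,0]<.15)&(W[...,2]>.01)&(W[...,2]<.09)
q=W[m]
t=q[(q[:,2]>.046)&(q[:,0]>.02)]
print('top plane',np.linalg.lstsq(np.c_[t[:,:2],np.ones(len(t))],t[:,2],rcond=None)[0],len(t),t.min(0),t.max(0))
f=q[(q[:,2]<.042)&(q[:,2]>.015)&(q[:,0]<.03)&(abs(q[:,1])<.03)];print('near x=a*y+b*z+c',np.linalg.lstsq(np.c_[f[:,1:],np.ones(len(f))],f[:,0],rcond=None)[0],len(f))
```

```text
t 14.3 r [ -80.1163 -179.2702  405.2576] w [ 0.3866 -0.3291  0.4053] F_r [ 0.3803  0.2882 -0.6152] op 40.18887061762048
 toolz_r [ 0.7055 -0.0082 -0.7087] tooly_r [0.0136 0.9999 0.002 ] q [ 0.4444 -0.2067 -0.1361  2.2406  0.8346  0.6569  0.2626]
bench z -0.000674501829168289
top plane [-0.1089 -0.0131  0.0605] 383 [ 0.0201 -0.033   0.0467] [0.1016 0.0359 0.0626]
near x=a*y+b*z+c [0.0048 0.1104 0.0045] 229
```

View pics/side11.png

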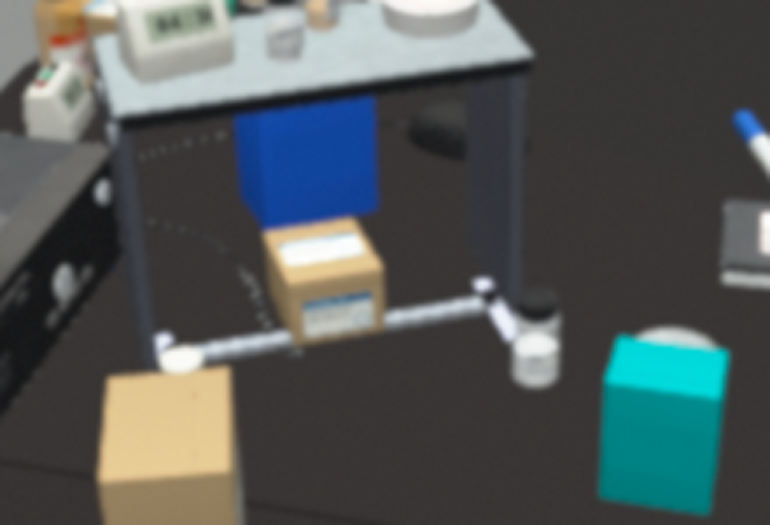

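Run:
```python
from h import *
p,d=grab_frame('top');a=cv2.imread('pics/top0.png');b=p[:,:,::-1]
for n,(r,c,h) in dict(vE=(149,217,14),vF=(229,266,12),dish=(265,277,18)).items():
    A=cv2.cvtColor(a[r-h:r+h,c-h:c+h],6).astype(np.float32);Bb=cv2.cvtColor(np.ascontiguousarray(b[r-h:r+h,c-h:c+h]),6).astype(np.float32)
    print(n,cv2.phaseCorrelate(A,Bb),abs(A-Bb).mean())
print(get_obs()['force'],hand_in())
```

```text
vE ((-0.03783379598244352, -0.023491803973632486), 0.9745612822638617) 3.989796
vF ((-0.12452593065665063, -0.051279360630175574), 0.9513264720638593) 4.8506947
dish ((0.2707910492070127, -0.46769695050324245), 0.6383717943120886) 16.63966
the job is handed in; nothing more can be done
[ 0.9746  0.487  -0.3146] None
```

The carton now lies lid up under the shelf with its near end on the strip. I handed the job in at about 14 s of the 42 s allowed.

**What I did**
- I leaned the gripper back 45° and pushed the standing carton low with two spread fingertips. This took out its roughly 18° of skew and centred it.
- I felt the strip when the force rose from about 3 N to about 9 N, with the strip's near face about 23 mm behind the shelf edge. That was the highest force any reading showed.
- I then pushed high on the carton, it tipped over the strip, and I withdrew the arm.

**Last checks**
- **Carton position:** its top slopes down into the bay by about 0.1, which fits the near end being propped on the 7 mm strip. Its skew is under 0.5° and it sits 1–2 mm off the bay's centre line.
- **Overhang:** the near end sticks out in front of the strip by about 12–18 mm. I expected 7–14 mm, and my two cameras' measurements differ by several millimetres. I left it as it was.
- **Vials:** both are within about 0.1 pixel of where they started.
- **Dish:** the picture comparison was weaker (0.3–0.5 pixel shift, low correlation), and the network did not find the dish in an earlier top view. I think the raised arm was partly in the way. The tool never came near the dish after the first pass, well above it, so I believe it was not disturbed, but this check was not clean.

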